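# Pin a mosaic board into its holding jig

## Task

Clamp the slate mosaic board in its jig with the orange-headed pin: lift the pin from the rack, feel through the slot in the blue upper ear for the eye in the brass tongue, haul the sliding jaw closed with the pin until the pin meets the closed end of the slot (the end towards the board), then push it down through the lower ear until its collar sits on the upper ear, and let go. Touch down slowly and work gently, never forcing the pin against the jig, and leave the blue-headed pin and the other things on the table where they are.

Things in the scene. Friction and masses are not known exactly. Their poses are not given: they have to be found in the camera images.
- jig: Fixed mosaic jig; plywood base 190 (x) x 360 (y) x 10 mm, y = -90 to 270. Origin at table level under the lock hole, z up, y from the yoke towards the board. Positions in these entries are in this frame, mm. Yoke (y = -60 to 20, grey cheeks) has two level ears with a brass tongue trapped between. Loose board lies between the sliding jaw and the wooden fence (face at y = 238, top at z = 30).
- slot_end (a point): Point at the closed end of the slot in the blue upper ear, at x = 0, y = 7.3, z = 65 (the ear's top). The upper ear is 55 mm wide in x and 8 mm thick. Its straight slot, 14.5 mm wide, is centred on x = 0 and runs along y from -47.3 to 7.3. Axes as the jig's.
- lock_hole (a point): Mouth of the lock hole, a round hole 14.5 mm across through the grey lower ear, at x = y = 0, z = 34 (the ear's top). The ear is 10 mm thick, with free space below it down to z = 10. With the pin in it and the collar on the upper ear, the nose's tip is at z = 15. Axes as the jig's.
- tongue_mid (a point): Fixed reference point half-way along the range in which the eye may start (x = 0, y = -23, z = 54); it does not follow the eye. Brass tongue: 30 mm wide, top at z = 54, 8 mm thick, with a 15 mm round eye on x = 0, at the start somewhere in y = -36 to -10: not measured, seen through the slot or felt. Elsewhere under the slot the tongue is solid and stops the nose.
- jaw_rest (a point): Fixed reference point at x = 0, y = 95, z = 20: where the jaw's rubber face comes when closed. The wooden jaw (144 mm long in x, top z = 35, with a bracket up to z = 54) carries the tongue and slides along y, held by friction of about 2.5 N. It starts 10 to 36 mm open (towards -y), as far as its eye is from the lock hole. Closing needs some 2 to 7 N.
- pin_grip (a point): Centre of the orange pin's square head, 18 x 18 x 40 mm (x, y along its flat sides, z up the pin). The collar below it, 26 mm across, 5 mm thick, has its underside 25 mm below this point; then a 12 mm shank. The pin, about 120 g, stands upright in the rack, collar on the rack's top. Grip a little above the head's middle to keep the fingers off the collar.
- pin_tip (a point): Tip of the orange pin's nose, 75 mm below the head's centre and 50 mm below the collar's underside. The last 6 mm taper from 12 mm to 10 mm across, so the nose enters the eye only within about 2.5 mm of its centre. z points up the pin.
- pin_blue_grip (a point): The same point of the blue-headed pin, a spare of the same size in the other hole of the rack. Leave it where it is.
- rack: Fixed wooden rack, 130 x 46 x 56 mm, with two upright holes 80 mm apart along its x; origin at the centre of its underside. Either pin may be in either hole.
- board_center (a point): Centre of the loose slate board, 150 (its x) x 140 (its y) x 8 mm, about 0.4 kg, with small glued tiles 3 mm high, lying on the jig's base between jaw and fence. The jaw may push it up to 10 mm as it closes.
- mug: Teal mug, 84 mm across, 90 mm high; origin at the centre of its underside. Leave alone.
- pencil_cup: Dark steel cup of crayons, 72 mm across, 165 mm high with crayons; origin under its centre. Leave alone.
- glue: White glue bottle, 60 mm across, 170 mm high; origin under its centre. Leave alone.
- nippers: Red-handled tile nippers lying flat, 190 mm long along x, 14 mm high; origin near the middle, on the table. Leave alone.
Mind the look-alikes: they are no part of the job. What is shaped like the part that bears pin_grip but brown or white is not meant.

How it is judged (in metres and radians):
On the way, in this order (a step that is already met when the one before it is completed fails the run):
1. the pin's nose is down in the tongue's eye while the jaw is still open (z of pin_grip in the frame of jig below 0.12 m and x of pin_grip in the frame of jig between -0.006 and 0.006 m and y of pin_grip in the frame of jig between -0.048 and -0.005 m and angle between the z axis of pin_grip and the z axis of jig, either way round below 0.2 rad), for 0.1 s.
2. the pin is home through both ears and the eye (z of pin_grip in the frame of jig between 0.086 and 0.0925 m and x of pin_grip in the frame of jig between -0.004 and 0.004 m and y of pin_grip in the frame of jig between -0.004 and 0.004 m and angle between the z axis of pin_grip and the z axis of jig, either way round below 0.08 rad), for 0.2 s.
At the end, for the whole second after the job is handed in: The orange-headed pin stands upright (0.08 rad) through both ears and the eye, within 4 mm of the lock hole axis in x and y, its collar at most 2.5 mm above the upper ear; the board lies flat, its centre at y = 159 to 171 mm in the jig; nothing is held (all of step 2 and y of board_center in the frame of jig between 0.159 and 0.171 m and z of board_center in the frame of jig between 0.008 and 0.022 m); the robot touches nothing.
It fails at once if the pin is forced: it presses on the jig or its tongue with more than 40 N (contact force between pin and jig above 40 N).
It fails at once if the blue-headed pin is disturbed by more than 15 mm (distance of pin_blue_grip from where it was at the start of the episode above 0.015 m).
It fails at once if a bystander is moved by more than 30 mm (distance of any of mug, pencil_cup, glue, nippers from where it was at the start of the episode above 0.03 m).
It also fails if it takes over 61 s, if anything falls off the work surface, if the arm or the gripper's body presses on something with over 40 N, if the wrist force passes 120 N, or if a joint passes its speed limit or range.

## Robot

A 6-joint arm with a two-finger parallel gripper is mounted at the origin on the work surface. World frame = base frame: x ahead of the robot, y to its left, z up, the work surface at z = 0. Lengths are in mm, angles in rad, forces in N, time in s.
With the tool pointing down it reaches from about 350 to 775 mm from the base axis. Payload 7.3 kg.
Tool frame: the origin (TCP) lies on the centre line of the jaws, within the pads' length; the fingertips stand 17 mm ahead of it and the grasp point (between the pads) lies 2 mm behind it; z points along the fingers, y is the line along which they close (so a half turn about z gives the same grasp; the last joint's range is limited). The gripper opens to 92 mm and grips with 3 to 60 N. Pads are 19 mm wide; open, the fingers measure 130 mm over their backs; the gripper's body (75 mm by 190 mm) begins 47 mm behind the grasp point.
Start: joints at [-1.457, 0.342, 1.524, -0, 1.275, -0.146], TCP at [134.887, -507.394, 243.741] pointing down, gripper open.
Joint ranges: [-2.53, 2.53], [-0.77, 2.02], [0.04, 2.7], [-1, 4.14], [0.28, 2.66], [-3.11, 3.11]. Speed limits (rad/s): [2.57, 2.57, 3.14, 3.14, 3.14, 3.14].

## Interface

Orientations are given as [roll, pitch, yaw] about the fixed x, y, z axes, in that order (R = Rz(yaw) Ry(pitch) Rx(roll)).
In Python, from plant import bot gives the robot as it stands. The module is installed in compiled form; this text tells all that it offers.
- The arm moves only by the shell command python3 -m pendant 'ROWS'. ROWS is JSON, a list of rows, each a list of 3 entries, a list of its own where there are three numbers: the shift along the world's x, y, z as a fraction of full scale, then the turn, a rotation vector about the world's x, y, z as a fraction of full scale, then the opening, from -1 (shut) to 1 (fully open), so that 0 is half open. In form: [[[tx, ty, tz], [rx, ry, rz], claw], ...]. A call has exactly 10 rows; each row shifts and turns the commanded pose from where the row before left it; what a row does not reach is not made up. Full scale, the value 1, is 30 mm for a shift and 0.12 rad for a turn. A row lasts 1/12 s, in which the tool goes at most 41.7 mm and 7.16 degrees, less where a joint would pass 70% of its speed; a pose out of reach is approached as far as the arm can. A call with a number of a shift or a turn outside -1 to 1 is refused whole. A call with a gripper value outside its range is refused whole. The fingers move at their own pace and stop on an object; the grip force is fixed at half the most. Time passes only in rows, so rows that do not move let the fingers close, or fill a call up. It gives the time, the measured TCP pose, the force, the opening and the grip force at its end, in the units of the state.
- bot.get_obs(): the state, without advancing time (a new reading comes with each control period).
- bot.capture(name): name is "scene" or "top"; returns the picture (480x640x3 uint8, blue, green, red); there is no depth.
- bot.camera_params(name): a dict with "fovy" (degrees; the focal length in pixels is half the picture's height over the tangent of half this angle, whatever the lens; pixels are square), "cx", "cy" (the principal point, pixels), "camera_from_world" (4x4, takes a point from world to camera coordinates). Camera axes: x right, y down, z forward; pixel columns grow to the right and rows downward; lengths in mm; the calibration is good to about 2 mm. A picture is of the moment at which its call begins. camera_params takes no time and is no camera call.
- bot.close_job(): hands the job in; it is judged then, once.
The state is a dict: "time": time; "joint_positions": joint angles; "dq": joint speeds; "tau": joint torques, N m; "tool_pos": TCP position; "tcp_rot": TCP orientation; "contact_force": force on the tool from outside, world axes, zero at the start; "moment": the same for the moment, N m; "grip_width": finger opening in mm; "finger_force": force on a finger pad.
Only numpy, scipy, OpenCV 4.12 (cv2) and the standard library are available. Lean on these libraries where they do the work, as an engineer would, in place of code of your own. Each camera call takes 0.05 s, during which the arm holds its last target. There are 200 camera calls.

## Working session

There is one attempt and no reset: what is moved stays moved. The work goes in short steps, Python scripts to look and compute and a shell command to move; the robot and the scene stay as the last step left them, time stands still between calls to the robot, and variables do not carry over. Pictures are saved under pics/ and viewed, at most 10 in all, crops included, and the job is handed in when it is done.

```bash
mkdir -p pics
python3 - <<'E'
from plant import bot
import cv2,numpy as np
for n in("scene","top"):
    cv2.imwrite(f"pics/{n}0.png",bot.capture(n)); p=bot.camera_params(n); print(n,p["fovy"],p["cx"],p["cy"]); print(np.round(np.array(p["camera_from_world"]),3).tolist())
print(bot.get_obs())
E
```

```text
scene 55.80139878171013 317.71209822228803 233.5650313253589
[[-0.481, 0.877, 0.018, 247.787], [0.69, 0.391, -0.609, -322.673], [-0.541, -0.28, -0.793, 1461.73], [0.0, 0.0, 0.0, 1.0]]
top 53.66121061238556 323.2673523552513 233.2589009598173
[[0.019, -1.0, -0.006, 0.055], [-0.996, -0.018, -0.085, 509.277], [0.085, 0.007, -0.996, 1386.754], [0.0, 0.0, 0.0, 1.0]]
{'time': 0.1, 'joint_positions': array([-1.45698310e+00,  3.42621895e-01,  1.52494325e+00, -5.19311777e-05,
        1.27542496e+00, -1.45986266e-01]), 'dq': array([ 0.00171159, -0.0023472 , -0.00301089,  0.00035082,  0.00013781,
       -0.00291954]), 'tau': array([ 9.60224606e-04, -4.32003200e+01, -2.44694102e+01,  7.17705977e-02,
        5.26014436e-02, -4.18698096e-05]), 'tool_pos': array([ 134.83807014, -507.01631339,  243.12303292]), 'tcp_rot': array([-3.14020284e+00, -1.54151986e-04,  2.59814535e-01]), 'contact_force': array([ 0.02898942, -0.6805398 ,  0.10929496]), 'moment': array([ 0.05681852,  0.00476506, -0.01016759]), 'finger_force': 0.0, 'grip_width': 92.04327894199879}
```

View pics/scene0.png

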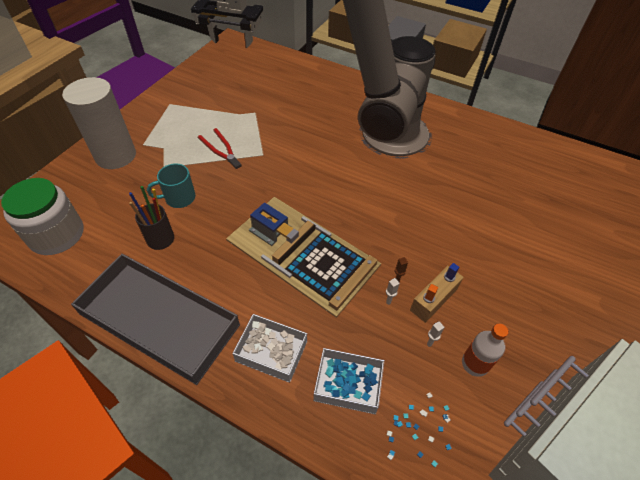

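View pics/top0.png

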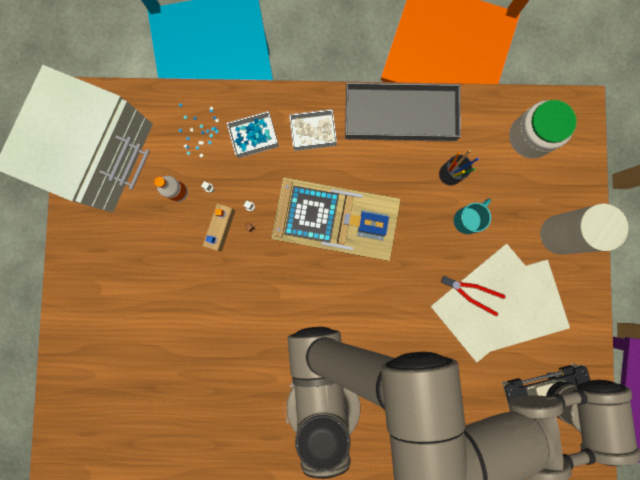

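The pictures show the jig near top (337,219) and scene (305,250), and the rack near top (218,228) and scene (437,291). 

Things that could be taken for the orange pin head:
- rack orange head: scene (432,292), top (218,211)
- blue head: scene (452,271)
- brown pin: scene (401,266)
- white pins: scene (392,290) and (436,334)
- orange glue cap: scene (500,330)

I choose the orange head in the rack and check it in a close crop.

Run:
```python
import cv2,numpy as np
s=cv2.imread("pics/scene0.png");t=cv2.imread("pics/top0.png")
z=lambda im,x,y,w,h,k:cv2.resize(im[y:y+h,x:x+w],None,fx=k,fy=k,interpolation=cv2.INTER_CUBIC)
a=np.hstack([z(s,380,245,80,100,5),z(t,190,190,80,100,5)[:, :400]])
cv2.imwrite("pics/rack.png",a)
b=np.vstack([z(t,268,172,136,92,5)[:, :680]]);cv2.imwrite("pics/jigtop.png",b)
cv2.imwrite("pics/jigscene.png",z(s,222,192,160,120,5))
```

```text
(no output)
```

View pics/rack.png

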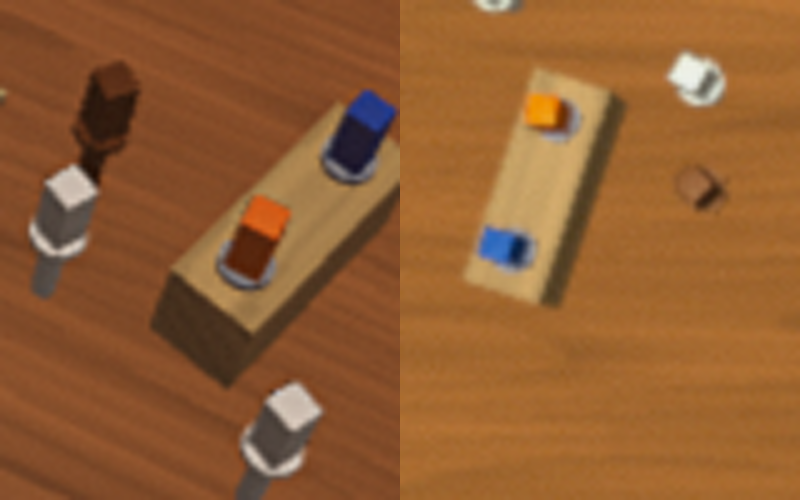

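View pics/jigtop.png

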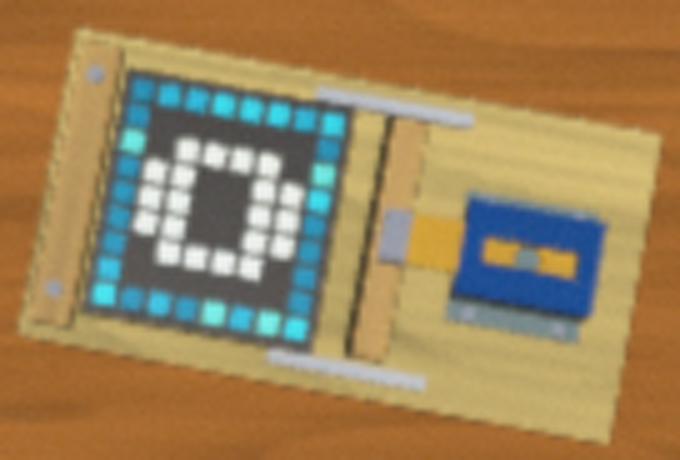

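View pics/jigscene.png

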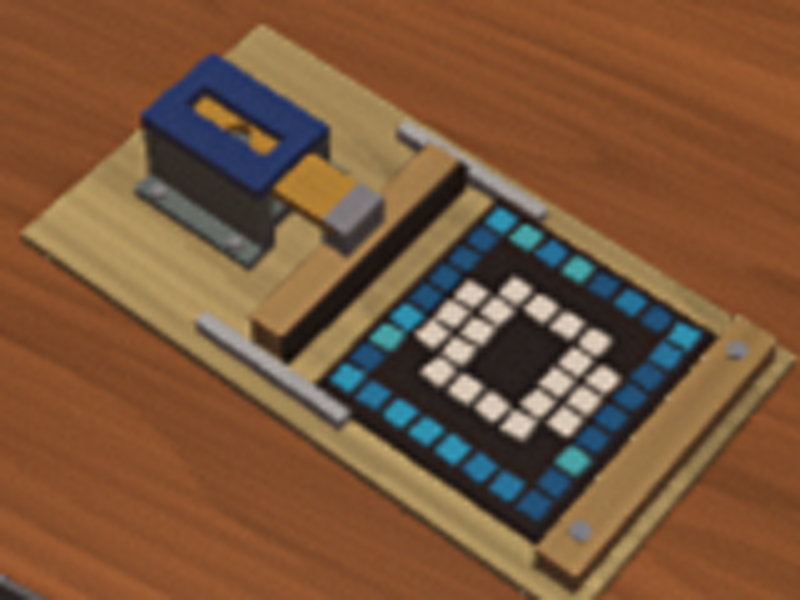

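The close crop confirms the orange head in the rack's hole nearer the white pin at crop left (268,216) and right (547,109). The blue head is in the other hole. The jig crops show the slot with the eye near its middle, at top crop (528,259) and scene crop (240,130). Next I fit the poses.

```bash
cat > h.py <<'E'
import numpy as np,cv2
from scipy.optimize import least_squares
from plant import bot
P={n:bot.camera_params(n) for n in("scene","top")}
def proj(n,X):
    p=P[n];T=np.array(p["camera_from_world"]);X=np.atleast_2d(X);c=X@T[:3,:3].T+T[:3,3]
    f=240/np.tan(np.radians(p["fovy"])/2); return c[:,:2]/c[:,2:]*f+[p["cx"],p["cy"]]
def tri(obs,x0=(600,0,50)):
    r=least_squares(lambda x:np.concatenate([proj(n,x)[0]-uv for n,uv in obs]),x0);return r.x,r.fun
def onplane(n,uv,z):
    return least_squares(lambda x:proj(n,[x[0],x[1],z])[0]-uv,[600,0]).x
cr=lambda uv,off:(np.array(uv,float)+.5)/5-.5+off
def world(q,X):
    X=np.atleast_2d(X);c,s=np.cos(q[2]),np.sin(q[2]);return np.c_[q[0]+c*X[:,0]-s*X[:,1],q[1]+s*X[:,0]+c*X[:,1],X[:,2]+(q[3] if len(q)>3 else 0)]
E
python3 - <<'E'
from h import *
np.set_printoptions(precision=1,suppress=True)
top=[((78,30),(95,270,10)),((660,133),(95,-90,10)),((607,443),(-95,-90,10)),((18,335),(-95,270,10)),
((470,198),(27.5,20,65)),((606,222),(27.5,-60,65)),((590,318),(-27.5,-60,65)),((455,297),(-27.5,20,65)),((484,248),(0,7.3,65)),((577,266),(0,-47.3,65))]
sc=[((142,118),(27.5,-60,65)),((212,56),(-27.5,-60,65)),((329,128),(-27.5,20,65)),((262,192),(27.5,20,65)),((22,235),(95,-90,10)),((262,25),(-95,-90,10)),((795,358),(-95,270,10))]
ut=np.array([cr(a,(268,172)) for a,_ in top]);us=np.array([cr(a,(222,192)) for a,_ in sc])
Xt=[b for _,b in top];Xs=[b for _,b in sc]
def f(q):return np.r_[(proj("top",world(q,Xt))-ut).ravel(),(proj("scene",world(q,Xs))-us).ravel()]
r=least_squares(f,[640,-100,-.2,0]);print(r.x[:2],"yaw %.4f dz %.1f"%(r.x[2],r.x[3]));print(r.fun.reshape(-1,2))
q=r.x
for nm,m in(("t",slice(0,20)),("s",slice(20,None))):
    print(nm,least_squares(lambda a:f([*a,0])[m],q[:3]).x)
# eye: jig y at z=54
for n,uv,off in(("top",(528,259),(268,172)),("scene",(240,130),(222,192))):
    w=onplane(n,cr(uv,off),54);d=w-q[:2];c,s=np.cos(q[2]),np.sin(q[2]);print("eye",n,c*d[0]+s*d[1],-s*d[0]+c*d[1])
# pins
obs={}
for n in("scene","top"):
    im=cv2.imread(f"pics/{n}0.png");b,g,r_=[im[...,i].astype(int) for i in range(3)]
    x0,y0,w,h=(380,245,100,100) if n=="scene" else(195,195,45,60)
    m=np.zeros(b.shape,bool);m[y0:y0+h,x0:x0+w]=1
    o=m&(r_>190)&(b<70)&(g<170)
    ys,xs=np.nonzero(o);print(n,len(xs),xs.mean(),ys.mean(),xs.min(),xs.max(),ys.min(),ys.max());obs[n]=(xs.mean(),ys.mean())
print("seg",tri(list(obs.items())))
print("pick top",tri([("scene",cr((268,216),(380,245))),("top",cr((146,109),(190,190)))]))
print("collar",tri([("scene",cr((247,262),(380,245))),("top",cr((157,118),(190,190)))]))
print("blue top",tri([("scene",cr((372,112),(380,245))),("top",cr((100,245),(190,190)))]))
print("bottle",onplane("top",(170,187),60),"white",onplane("top",(249,205),60),onplane("top",(207,186),60))
E
```

```text
[ 539.8 -114.5] yaw -0.1631 dz -0.1
[[-0.8 -0.2]
 [ 0.2  0.4]
 [ 0.1  0.6]
 [-0.8  0.4]
 [-0.3  0.4]
 [-0.2  0.6]
 [-0.2  0.1]
 [-0.7 -0.7]
 [-0.5  0.5]
 [-0.4  0.3]
 [-0.8 -0.1]
 [-0.2 -0.3]
 [-0.3  0.2]
 [-1.3  0.6]
 [-0.9 -0. ]
 [-0.5 -0.2]
 [ 0.3  0.1]]
t [ 540.6 -115.5   -0.2]
s [ 539.  -113.3   -0.2]
eye top 1.3890286887259615 -20.59698059072014
eye scene -5.192920334787168 -20.5925679572427
scene 44 432.79545454545456 287.70454545454544 429 437 284 291
top 39 217.76923076923077 211.3846153846154 215 221 209 214
seg (array([557.8, 307.1, 105.7]), array([-0.3, -0. , -0.4,  0.1]))
pick top (array([557.4, 306.7, 104.4]), array([-0.9, -0.1, -1.2,  0.3]))
collar (array([557.8, 307.3,  65. ]), array([-0.4, -0. , -0.5,  0.1]))
blue top (array([480.7, 329.4, 102.4]), array([-0.8, -0. , -1. ,  0.2]))
bottle [633.  458.8] white [584.3 226.5] [637.9 350.9]
```

```bash
python3 -m pendant '[[[0.5,0.5,0],[0,0,-0.3],0.1],[[0.95,0.95,0],[0,0,-0.3],0.1],[[0.95,0.95,0],[0,0,-0.3],0.1],[[0.95,0.95,0],[0,0,-0.3],0.1],[[0.95,0.95,0],[0,0,-0.4],0.1],[[0.95,0.95,0],[0,0,-0.4],0.1],[[0.95,0.95,0],[0,0,-0.4],0.1],[[0.95,0.95,0],[0,0,-0.4],0.1],[[0.95,0.95,0],[0,0,-0.4],0.1],[[0.95,0.95,0],[0,0,-0.2],0.1]]'
python3 - <<'E'
from h import *
best=[]
im={n:cv2.imread(f"pics/{n}0.png") for n in P}
def mask(n):
    h=cv2.cvtColor(im[n],cv2.COLOR_BGR2HSV);x0,y0,w,hh=(415,270,40,40) if n=="scene" else(205,198,25,28)
    m=(h[...,1]>215)&(h[...,0]<20);k=np.zeros_like(m);k[y0:y0+hh,x0:x0+w]=1;return m&k
M={n:mask(n) for n in P};print({n:int(M[n].sum()) for n in P})
def cost(q):
    t=0
    for n in P:
        X=np.array([(a,b,c) for a in(-9,9) for b in(-9,9) for c in(61,101)],float)
        p=proj(n,world((*q,0),X));h=cv2.convexHull(np.float32(p))
        r=np.zeros((480*8,640*8),np.uint8);cv2.fillConvexPoly(r,np.int32((h+.5)*8),1)
        r=cv2.resize(r.astype(np.float32),(640,480),interpolation=cv2.INTER_AREA);t+=np.abs(r-M[n]).sum()
    return t
from scipy.optimize import minimize
for y in(-.6,-.4,-.2,0,.2,.4,.6):
    s=minimize(cost,(557.8,307.2,y),method="Nelder-Mead",options=dict(maxfev=60,initial_simplex=[(557.8,307.2,y),(560,307.2,y),(557.8,309,y),(557.8,307.2,y+.15)]));print(y,s.x.round(2),s.fun.round(1))
E
```

```text
time: 0.93
tool_pos: [407.3, -234.1, 243.6]
tcp_rot: [-3.142, 0.0, -0.151]
contact_force: [0.5, -0.8, -0.3]
grip_width: 50.4
finger_force: 0.0
{'scene': 85, 'top': 40}
-0.6 [5.5638e+02 3.0730e+02 2.0000e-02] 96.5
-0.4 [556.16 307.17  -0.  ] 96.6
-0.2 [5.5666e+02 3.0770e+02 2.0000e-02] 95.4
0 [5.5682e+02 3.0761e+02 1.0000e-02] 95.2
0.2 [5.5664e+02 3.0836e+02 2.0000e-02] 95.9
0.4 [5.5711e+02 3.0859e+02 1.0000e-02] 96.8
0.6 [556.36 307.2    0.71] 127.2
```

```bash
python3 -m pendant '[[[0.4,1,0],[0,0,0],0.1],[[0.4,1,0],[0,0,0],0.1],[[0.4,1,0],[0,0,0],0.1],[[0.4,1,0],[0,0,0],0.1],[[0.4,1,0],[0,0,0],0.1],[[0.4,1,0],[0,0,0],0.1],[[0.4,1,0],[0,0,0],0.1],[[0.4,1,0],[0,0,0],0.1],[[0.3,1,0],[0,0,0],0.1],[[0.3,1,0],[0,0,0],0.1]]'
python3 -m pendant '[[[0.2,1,0],[0,0,0],0.1],[[0.2,1,0],[0,0,0],0.1],[[0.2,1,0],[0,0,0],0.1],[[0.2,1,0],[0,0,0],0.1],[[0.2,1,0],[0,0,0],0.1],[[0.1,0.9,0],[0,0,0],0.1],[[0.1,0.8,0],[0,0,0],0.1],[[0,0.6,0],[0,0,0],0.1],[[0,0.4,0],[0,0,0],0.1],[[0,0.2,0],[0,0,0],0.1]]'
```

```text
time: 1.77
tool_pos: [520.5, 65.8, 243.3]
tcp_rot: [3.141, 0.001, -0.148]
contact_force: [0.7, 0.2, -0.6]
grip_width: 50.7
finger_force: 0.0
time: 2.6
tool_pos: [555.9, 302.5, 243.1]
tcp_rot: [3.141, 0.001, -0.147]
contact_force: [1.0, 0.0, 0.3]
grip_width: 50.5
finger_force: 0.0
```

```bash
python3 -m pendant '[[[0.05,0.15,-0.5],[0,0,0],0.1],[[0,0,-0.8],[0,0,0],0.1],[[0,0,-0.8],[0,0,0],0.1],[[0,0,-0.8],[0,0,0],0.1],[[0,0,-0.7],[0,0,0],0.1],[[0,0,-0.5],[0,0,0],0.1],[[0,0,-0.4],[0,0,0],0.1],[[0,0,-0.3],[0,0,0],0.1],[[0,0,-0.2],[0,0,0],0.1],[[0,0,-0.1],[0,0,0],0.1]]'
python3 -m pendant '[[[0,0,-0.1],[0,0,0],0.1],[[0,0,-0.1],[0,0,0],0.1],[[0,0,0],[0,0,0],0.1],[[0,0,0],[0,0,0],-0.3],[[0,0,0],[0,0,0],-0.9],[[0,0,0],[0,0,0],-0.9],[[0,0,0],[0,0,0],-0.9],[[0,0,0],[0,0,0],-0.9],[[0,0,0],[0,0,0],-0.9],[[0,0,0],[0,0,0],-0.9]]'
```

```text
time: 3.43
tool_pos: [558.0, 305.3, 90.3]
tcp_rot: [3.141, 0.0, -0.149]
contact_force: [-0.3, 0.4, -0.1]
grip_width: 50.6
finger_force: 0.0
time: 4.27
tool_pos: [558.0, 305.7, 84.9]
tcp_rot: [-3.141, -0.0, -0.148]
contact_force: [0.5, 0.1, 1.2]
grip_width: 17.6
finger_force: 30.0
```

```bash
python3 -m pendant '[[[0,0,0.1],[0,0,0],-0.9],[[0,0,0.3],[0,0,0],-0.9],[[0,0,0.5],[0,0,0],-0.9],[[0,0,0.7],[0,0,0],-0.9],[[0,0,0.7],[0,0,0],-0.9],[[0,0,0.7],[0,0,0],-0.9],[[0,0,0.5],[0,0,0],-0.9],[[0,-0.3,0.3],[0,0,0],-0.9],[[0,-0.6,0],[0,0,0],-0.9],[[0,-0.9,0],[0,0,0],-0.9]]'
python3 -m pendant '[[[-0.1,-1,0],[0,0,0],-0.9],[[-0.1,-1,0],[0,0,0],-0.9],[[-0.1,-1,0],[0,0,0],-0.9],[[-0.1,-1,0],[0,0,0],-0.9],[[-0.1,-1,0],[0,0,0],-0.9],[[-0.1,-1,0],[0,0,0],-0.9],[[-0.1,-1,0],[0,0,0],-0.9],[[0,-0.9,0],[0,0,0],-0.9],[[0,-0.8,0],[0,0,0],-0.9],[[0,-0.6,0],[0,0,0],-0.9]]'
```

```text
time: 5.1
tool_pos: [557.6, 252.1, 199.5]
tcp_rot: [-3.141, -0.001, -0.146]
contact_force: [0.8, -0.4, -1.6]
grip_width: 18.1
finger_force: 30.0
time: 5.93
tool_pos: [536.1, -30.0, 198.8]
tcp_rot: [3.141, 0.001, -0.15]
contact_force: [-0.4, 0.2, -1.5]
grip_width: 17.8
finger_force: 30.0
```

```bash
python3 -m pendant '[[[0,-0.7,0],[0,0,0],-0.9],[[0,-0.7,0],[0,0,0],-0.9],[[0,-0.6,-0.1],[0,0,0],-0.9],[[0,-0.5,-0.2],[0,0,0],-0.9],[[0,-0.4,-0.3],[0,0,0],-0.9],[[0,-0.3,-0.3],[0,0,0],-0.9],[[0,-0.2,-0.3],[0,0,0],-0.9],[[0,-0.1,-0.2],[0,0,0],-0.9],[[0,0,0],[0,0,0],-0.9],[[0,0,0],[0,0,0],-0.9]]'
python3 - <<'E'
from h import *
z=lambda im,x,y,w,h,k:cv2.resize(im[y:y+h,x:x+w],None,fx=k,fy=k,interpolation=cv2.INTER_CUBIC)
s=bot.capture("scene");t=bot.capture("top");cv2.imwrite("pics/s1.png",s);cv2.imwrite("pics/t1.png",t)
cv2.imwrite("pics/over.png",np.hstack([z(s,225,170,80,100,5),z(t,330,170,80,100,5)]))
print(bot.get_obs()["tool_pos"])
E
```

```text
time: 6.77
tool_pos: [536.7, -131.9, 156.2]
tcp_rot: [-3.141, 0.001, -0.148]
contact_force: [-0.3, 0.5, -1.1]
grip_width: 18.2
finger_force: 30.0
[ 537.14996365 -131.83146626  157.04696414]
```

View pics/over.png

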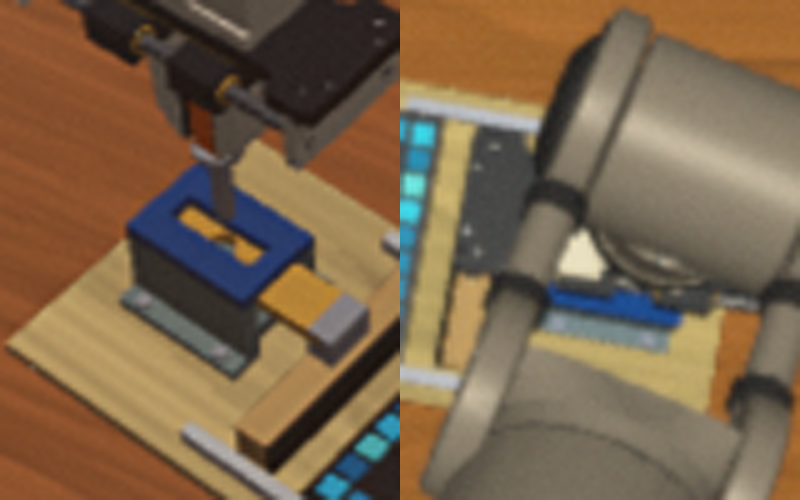

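Run:
```python
from h import *
s=cv2.imread("pics/s1.png")
cv2.imwrite("pics/z1.png",cv2.resize(s[190:235,243:293],None,fx=13,fy=13,interpolation=cv2.INTER_CUBIC))
```

```text
(no output)
```

View pics/z1.png

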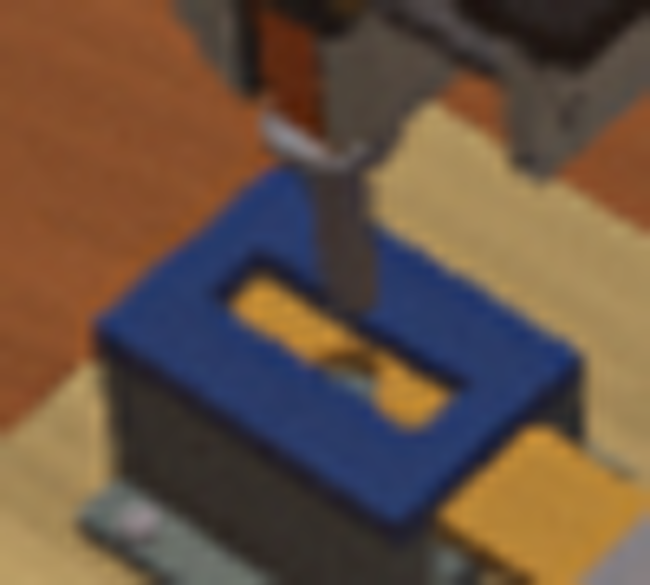

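Run:
```python
from h import *
np.set_printoptions(precision=1,suppress=True)
c=lambda uv:(np.array(uv,float)+.5)/13-.5+(243,190)
inv=lambda p:(p-(243,190)+.5)*13-.5
E=[((97,325),(27.5,-60,65)),((582,357),(-27.5,20,65)),((400,525),(27.5,20,65)),((217,295),(7.25,-47.3,65)),((258,252),(-7.25,-47.3,65)),((470,383),(-7.25,7.3,65)),((412,434),(7.25,7.3,65))]
us=np.array([c(a) for a,_ in E]);X=[b for _,b in E]
tcp=np.array([537.1,-131.8,157.0])
for dz in(78,79,80):
    print("tip pred",inv(proj("scene",tcp-[0,0,dz])),"collar-underside",inv(proj("scene",tcp-[0,0,dz-50])))
f=lambda q:((proj("scene",world(q,X))-us).ravel())
r=least_squares(lambda a:f([a[0],a[1],-.163]),[539,-114]);print("free",r.x,r.fun.reshape(-1,2)*13)
q=[*r.x,-.163]
for y in(-26,-23,-20,-17): 
    th=np.radians([180,135,225,90,270]); print(y,inv(proj("scene",world(q,np.c_[7.5*np.cos(th),y+7.5*np.sin(th),0*th+54]))).round().tolist())
```

```text
tip pred [[336.8 307.1]] collar-underside [[318.8 135.4]]
tip pred [[337.2 310.4]] collar-underside [[319.2 139. ]]
tip pred [[337.5 313.7]] collar-underside [[319.5 142.5]]
free [ 537.8 -114.3] [[-3.6  0.5]
 [ 2.9 -2.1]
 [-1.2  1.8]
 [-5.9  0.3]
 [ 2.7 -0. ]
 [-1.9  2.6]
 [ 7.  -3.5]]
-26 [[345.0, 338.0], [358.0, 358.0], [318.0, 332.0], [348.0, 379.0], [292.0, 343.0]]
-23 [[357.0, 346.0], [369.0, 365.0], [329.0, 339.0], [360.0, 387.0], [303.0, 350.0]]
-20 [[368.0, 353.0], [381.0, 373.0], [341.0, 347.0], [371.0, 394.0], [314.0, 357.0]]
-17 [[379.0, 360.0], [392.0, 380.0], [352.0, 354.0], [382.0, 402.0], [326.0, 365.0]]
```

Run:
```python
from h import *
np.set_printoptions(precision=0,suppress=True)
inv=lambda p:(p-(243,190)+.5)*13-.5
tcp=np.array([537.1,-131.8,157.0]);q=[*tcp[:2],-.148]
for b in(-9,-20,9,20):
  for a in(-9.5,9.5): print(b,a,inv(proj("scene",world(q,[a,b,140])))[0])
s=cv2.imread("pics/s1.png")
print(s[190:216,266:274].max(2))
m=cv2.resize(s[185:215,255:285],None,fx=20,fy=20,interpolation=cv2.INTER_CUBIC)
def dr(X,col):
    p=(proj("scene",X)-(255,185)+.5)*20-.5;cv2.polylines(m,[np.int32(p)],True,col,1)
th=np.linspace(0,6.28,40);ci=lambda r,z:np.c_[tcp[0]+r*np.cos(th),tcp[1]+r*np.sin(th),0*th+z]
dr(ci(13,128),(0,255,0));dr(ci(13,133),(0,255,0));dr(ci(5,78),(0,255,0));dr(ci(6,84),(255,255,0))
cv2.imwrite("pics/ov2.png",m)
```

```text
-9 -9.5 [312.  44.]
-9 9.5 [244. 104.]
-20 -9.5 [268.  18.]
-20 9.5 [200.  77.]
9 -9.5 [385.  88.]
9 9.5 [318. 148.]
20 -9.5 [430. 116.]
20 9.5 [363. 176.]
[[ 29  29  44  59  59  55  53  53]
 [ 36  30  31  40  55  73  61  43]
 [ 76  44  33  47  70  79  80  69]
 [ 93  69  72  79  80  81  84  82]
 [ 92  71  77  78  78  78  84  84]
 [ 89  72  73  78  78  78  82  84]
 [ 92  84  80  78  78  79  79  82]
 [ 90  74  77  78  79  77  79  81]
 [ 90  72  76  78  77  78  81  79]
 [ 91  75  75  78  77  78  77  83]
 [118  85  76  78  79  74  72  91]
 [134 128  94  83  96  74  70 129]
 [ 84 100  99  94  73  72 111 166]
 [ 69  63  66  65  67 125 164 175]
 [ 81  59  60  61  65 112 161 171]
 [ 96  60  60  62  64 107 161 168]
 [108  66  61  62  66 104 157 170]
 [109  67  61  65  64  65 103 163]
 [107  67  62  63  65  64  98 105]
 [107  77  62  64  66  64  99 107]
 [ 99  74  60  63  65  65  97 105]
 [ 75  74  59  65  65  68  97 105]
 [ 46  48  53  61  65  67  98 106]
 [121  60  51  57  62  64 102 108]
 [183 148  94  55  53  88 108 108]
 [187 186 183 124  58  54  77  98]]
```

View pics/ov2.png

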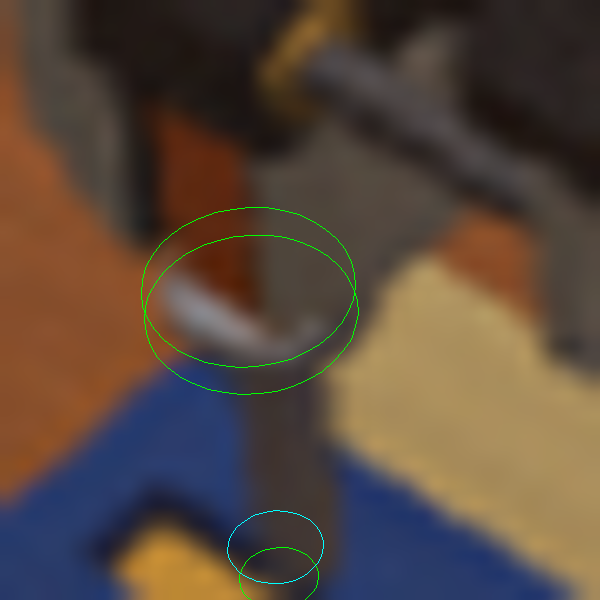

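Run:
```python
from h import *
np.set_printoptions(precision=2,suppress=True)
tcp=np.array([537.1,-131.8]);th=np.linspace(0,6.28,200)
def g(d):
    x,y=tcp+d;a=proj("scene",[[x,y,128],[x,y,78]])
    u=lambda v:np.interp(v,a[:,1],a[:,0])
    rim=proj("scene",np.c_[x+5*np.cos(th),y+5*np.sin(th),0*th+78])
    col=proj("scene",np.c_[x+13*np.cos(th),y+13*np.sin(th),0*th+128])
    return np.r_[u(205)-268.7,u(210)-269.05,rim[:,1].max()-213.8,col[:,1].max()-202.9]
r=least_squares(g,[0,0]);print(r.x,r.fun,g(np.zeros(2)))
p=tcp+r.x;q=(537.8,-114.3,-.163);w=world(q,[[0,-20.5,54],[0,0,0],[0,7.3,0]])[:,:2];print("pin",p,"eye-pin",w-p)
```

```text
[-4.51 -0.24] [-0.08  0.08 -0.09  0.09] [-1.11 -0.93  1.14  1.35]
pin [ 532.59 -132.04] eye-pin [[ 1.89 -2.49]
 [ 5.21 17.74]
 [ 6.4  24.94]]
```

```bash
python3 -m pendant '[[[0.03,-0.04,0],[0,0,0],-0.9],[[0.03,-0.04,0],[0,0,0],-0.9],[[0,0,-0.1],[0,0,0],-0.9],[[0,0,-0.1],[0,0,0],-0.9],[[0,0,-0.1],[0,0,0],-0.9],[[0,0,-0.05],[0,0,0],-0.9],[[0,0,-0.04],[0,0,0],-0.9],[[0,0,-0.04],[0,0,0],-0.9],[[0,0,-0.04],[0,0,0],-0.9],[[0,0,0],[0,0,0],-0.9]]'
```

```text
time: 7.7
tool_pos: [538.6, -134.8, 142.4]
tcp_rot: [3.142, 0.0, -0.148]
contact_force: [-0.2, 0.1, 0.8]
grip_width: 18.1
finger_force: 30.0
```

```bash
python3 -m pendant '[[[0,0,-0.03],[0,0,0],-0.9],[[0,0,-0.03],[0,0,0],-0.9],[[0,0,-0.03],[0,0,0],-0.9],[[0,0,-0.02],[0,0,0],-0.9],[[0,0,-0.02],[0,0,0],-0.9],[[0,0,-0.02],[0,0,0],-0.9],[[0,0,-0.02],[0,0,0],-0.9],[[0,0,0],[0,0,0],-0.9],[[0,0,0],[0,0,0],-0.9],[[0,0,0],[0,0,0],-0.9]]'
python3 -c "
from plant import bot
o=bot.get_obs();print(o['tool_pos'],o['contact_force'],o['moment'])"
```

```text
time: 8.53
tool_pos: [538.7, -134.8, 137.6]
tcp_rot: [3.141, -0.0, -0.148]
contact_force: [0.1, 1.1, -0.3]
grip_width: 17.6
finger_force: 30.0
[ 538.69507729 -134.81236085  137.5727453 ] [ 0.06087119  1.11025991 -0.30590374] [ 0.0774597   0.0082977  -0.00998892]
```

```bash
python3 -m pendant '[[[0,0,-0.02],[0,0,0],-0.9],[[0,0,-0.02],[0,0,0],-0.9],[[0,0,-0.02],[0,0,0],-0.9],[[0,0,-0.02],[0,0,0],-0.9],[[0,0,-0.02],[0,0,0],-0.9],[[0,0,-0.02],[0,0,0],-0.9],[[0,0,-0.02],[0,0,0],-0.9],[[0,0,-0.02],[0,0,0],-0.9],[[0,0,-0.01],[0,0,0],-0.9],[[0,0,0],[0,0,0],-0.9]]'
```

```text
time: 9.37
tool_pos: [538.6, -134.8, 132.3]
tcp_rot: [3.142, 0.0, -0.148]
contact_force: [-0.8, 0.4, -2.0]
grip_width: 18.0
finger_force: 30.0
```

```bash
python3 -m pendant '[[[0,0,-0.02],[0,0,0],-0.9],[[0,0,-0.02],[0,0,0],-0.9],[[0,0,-0.02],[0,0,0],-0.9],[[0,0,-0.02],[0,0,0],-0.9],[[0,0,-0.02],[0,0,0],-0.9],[[0,0,0],[0,0,0],-0.9],[[0,0,0],[0,0,0],-0.9],[[0,0,0],[0,0,0],-0.9],[[0,0,0],[0,0,0],-0.9],[[0,0,0],[0,0,0],-0.9]]'
```

```text
time: 10.2
tool_pos: [538.7, -134.8, 129.5]
tcp_rot: [3.141, -0.0, -0.148]
contact_force: [0.3, 0.4, 0.1]
grip_width: 17.8
finger_force: 30.0
```

```bash
python3 -m pendant '[[[0,0,-0.03],[0,0,0],-0.9],[[0,0,-0.03],[0,0,0],-0.9],[[0,0,-0.03],[0,0,0],-0.9],[[0,0,-0.03],[0,0,0],-0.9],[[0,0,-0.03],[0,0,0],-0.9],[[0,0,-0.03],[0,0,0],-0.9],[[0,0,-0.03],[0,0,0],-0.9],[[0,0,-0.02],[0,0,0],-0.9],[[0,0,0],[0,0,0],-0.9],[[0,0,0],[0,0,0],-0.9]]'
```

```text
time: 11.03
tool_pos: [538.7, -134.8, 122.5]
tcp_rot: [3.142, 0.0, -0.148]
contact_force: [0.1, 0.8, -1.5]
grip_width: 18.0
finger_force: 30.0
```

```bash
python3 -m pendant '[[[0,0,-0.04],[0,0,0],-0.9],[[0,0,-0.04],[0,0,0],-0.9],[[0,0,-0.03],[0,0,0],-0.9],[[0,0,0],[0,0,0],-0.9],[[0.005,0.03,0],[0,0,0],-0.9],[[0.005,0.03,0],[0,0,0],-0.9],[[0.005,0.03,0],[0,0,0],-0.9],[[0.005,0.03,0],[0,0,0],-0.9],[[0.005,0.03,0],[0,0,0],-0.9],[[0.005,0.03,0],[0,0,0],-0.9]]'
```

```text
time: 11.87
tool_pos: [539.6, -129.5, 119.3]
tcp_rot: [3.141, -0.0, -0.148]
contact_force: [-0.1, -2.1, -2.8]
grip_width: 17.8
finger_force: 30.0
```

```bash
python3 -m pendant '[[[0.006,0.036,0],[0,0,0],-0.9],[[0.006,0.036,0],[0,0,0],-0.9],[[0.006,0.036,0],[0,0,0],-0.9],[[0.006,0.036,0],[0,0,0],-0.9],[[0.006,0.036,0],[0,0,0],-0.9],[[0.006,0.036,0],[0,0,0],-0.9],[[0.006,0.036,0],[0,0,0],-0.9],[[0.006,0.036,0],[0,0,0],-0.9],[[0.006,0.036,0],[0,0,0],-0.9],[[0.006,0.036,0],[0,0,0],-0.9]]'
```

```text
time: 12.7
tool_pos: [541.4, -118.5, 119.3]
tcp_rot: [3.142, 0.0, -0.148]
contact_force: [-1.0, -1.6, -1.4]
grip_width: 17.6
finger_force: 30.0
```

```bash
python3 -m pendant '[[[0.003,0.018,0],[0,0,0],-0.9],[[0.003,0.018,0],[0,0,0],-0.9],[[0.003,0.018,0],[0,0,0],-0.9],[[0.003,0.018,0],[0,0,0],-0.9],[[0.003,0.018,0],[0,0,0],-0.9],[[0.003,0.018,0],[0,0,0],-0.9],[[0.003,0.018,0],[0,0,0],-0.9],[[0,0,0],[0,0,0],-0.9],[[0,0,0],[0,0,0],-0.9],[[0,0,0],[0,0,0],-0.9]]'
```

```text
time: 13.53
tool_pos: [542.0, -114.9, 119.2]
tcp_rot: [3.141, 0.0, -0.148]
contact_force: [-0.8, -3.5, -0.9]
grip_width: 18.4
finger_force: 30.0
```

```bash
python3 -m pendant '[[[0.002,0.012,0],[0,0,0],-0.9],[[0.002,0.012,0],[0,0,0],-0.9],[[0.002,0.012,0],[0,0,0],-0.9],[[0,0,0],[0,0,0],-0.9],[[0,0,0],[0,0,0],-0.9],[[0,0,0],[0,0,0],-0.9],[[0,0,0],[0,0,0],-0.9],[[0,0,0],[0,0,0],-0.9],[[0,0,0],[0,0,0],-0.9],[[0,0,0],[0,0,0],-0.9]]'
```

```text
time: 14.37
tool_pos: [542.1, -114.2, 119.3]
tcp_rot: [3.141, 0.0, -0.148]
contact_force: [-1.0, -5.2, -1.0]
grip_width: 17.9
finger_force: 30.0
```

```bash
python3 -m pendant '[[[0.002,0.012,0],[0,0,0],-0.9],[[0.002,0.012,0],[0,0,0],-0.9],[[0.002,0.012,0],[0,0,0],-0.9],[[0,0,0],[0,0,0],-0.9],[[0,0,0],[0,0,0],-0.9],[[0,0,0],[0,0,0],-0.9],[[0,0,0],[0,0,0],-0.9],[[0,0,0],[0,0,0],-0.9],[[0,0,0],[0,0,0],-0.9],[[0,0,0],[0,0,0],-0.9]]'
```

```text
time: 15.2
tool_pos: [542.2, -113.9, 119.3]
tcp_rot: [3.139, -0.0, -0.148]
contact_force: [-1.8, -9.0, -1.4]
grip_width: 18.2
finger_force: 30.0
```

```bash
python3 -m pendant '[[[0.002,0.012,0],[0,0,0],-0.9],[[0.002,0.012,0],[0,0,0],-0.9],[[0,0,0],[0,0,0],-0.9],[[0,0,0],[0,0,0],-0.9],[[0,0,0],[0,0,0],-0.9],[[0,0,0],[0,0,0],-0.9],[[0,0,0],[0,0,0],-0.9],[[0,0,0],[0,0,0],-0.9],[[0,0,0],[0,0,0],-0.9],[[0,0,0],[0,0,0],-0.9]]'
```

```text
time: 16.03
tool_pos: [542.3, -113.7, 119.3]
tcp_rot: [3.138, -0.0, -0.148]
contact_force: [-3.8, -10.9, -2.5]
grip_width: 18.0
finger_force: 30.0
```

```bash
python3 -m pendant '[[[-0.005,-0.02,0],[0,0,0],-0.9],[[-0.005,-0.02,0],[0,0,0],-0.9],[[-0.005,-0.02,0],[0,0,0],-0.9],[[-0.005,-0.02,0],[0,0,0],-0.9],[[0,-0.02,0],[0,0,0],-0.9],[[0,0,0],[0,0,0],-0.9],[[0,0,0],[0,0,0],-0.9],[[0,0,0],[0,0,0],-0.9],[[0,0,0],[0,0,0],-0.9],[[0,0,0],[0,0,0],-0.9]]'
```

```text
time: 16.87
tool_pos: [541.9, -114.6, 119.2]
tcp_rot: [-3.141, 0.0, -0.148]
contact_force: [0.0, -0.1, -0.9]
grip_width: 17.7
finger_force: 30.0
```

```bash
python3 -m pendant '[[[0,-0.02,0],[0,0,0],-0.9],[[0,0,-0.04],[0,0,0],-0.9],[[0,0,-0.04],[0,0,0],-0.9],[[0,0,-0.04],[0,0,0],-0.9],[[0,0,-0.02],[0,0,0],-0.9],[[0,0,-0.02],[0,0,0],-0.9],[[0,0,-0.02],[0,0,0],-0.9],[[0,0,-0.02],[0,0,0],-0.9],[[0,0,0],[0,0,0],-0.9],[[0,0,0],[0,0,0],-0.9]]'
```

```text
time: 17.7
tool_pos: [541.9, -115.5, 113.2]
tcp_rot: [3.142, 0.0, -0.148]
contact_force: [-0.7, -0.0, -0.7]
grip_width: 17.7
finger_force: 30.0
```

Tip at about 34 with no force, so I continue slowly into the hole.

```bash
python3 -m pendant '[[[0,0,-0.02],[0,0,0],-0.9],[[0,0,-0.02],[0,0,0],-0.9],[[0,0,-0.02],[0,0,0],-0.9],[[0,0,-0.02],[0,0,0],-0.9],[[0,0,-0.02],[0,0,0],-0.9],[[0,0,-0.02],[0,0,0],-0.9],[[0,0,0],[0,0,0],-0.9],[[0,0,0],[0,0,0],-0.9],[[0,0,0],[0,0,0],-0.9],[[0,0,0],[0,0,0],-0.9]]'
```

```text
time: 18.53
tool_pos: [541.9, -115.5, 109.7]
tcp_rot: [3.141, -0.0, -0.148]
contact_force: [-0.1, 0.3, -1.2]
grip_width: 17.8
finger_force: 30.0
```

```bash
python3 -m pendant '[[[0,0,-0.02],[0,0,0],-0.9],[[0,0,-0.02],[0,0,0],-0.9],[[0,0,-0.02],[0,0,0],-0.9],[[0,0,-0.02],[0,0,0],-0.9],[[0,0,-0.02],[0,0,0],-0.9],[[0,0,-0.02],[0,0,0],-0.9],[[0,0,-0.02],[0,0,0],-0.9],[[0,0,-0.02],[0,0,0],-0.9],[[0,0,0],[0,0,0],-0.9],[[0,0,0],[0,0,0],-0.9]]'
```

```text
time: 19.37
tool_pos: [541.9, -115.5, 104.8]
tcp_rot: [3.141, 0.0, -0.148]
contact_force: [-0.5, 0.3, -0.9]
grip_width: 17.7
finger_force: 30.0
```

```bash
python3 -m pendant '[[[0,0,-0.03],[0,0,0],-0.9],[[0,0,-0.03],[0,0,0],-0.9],[[0,0,-0.03],[0,0,0],-0.9],[[0,0,-0.03],[0,0,0],-0.9],[[0,0,-0.03],[0,0,0],-0.9],[[0,0,-0.03],[0,0,0],-0.9],[[0,0,-0.03],[0,0,0],-0.9],[[0,0,-0.03],[0,0,0],-0.9],[[0,0,0],[0,0,0],-0.9],[[0,0,0],[0,0,0],-0.9]]'
python3 -m pendant '[[[0,0,-0.02],[0,0,0],-0.9],[[0,0,-0.02],[0,0,0],-0.9],[[0,0,-0.02],[0,0,0],-0.9],[[0,0,-0.02],[0,0,0],-0.9],[[0,0,-0.01],[0,0,0],-0.9],[[0,0,0],[0,0,0],-0.9],[[0,0,0],[0,0,0],-0.9],[[0,0,0],[0,0,0],-0.9],[[0,0,0],[0,0,0],-0.9],[[0,0,0],[0,0,0],-0.9]]'
```

```text
time: 20.2
tool_pos: [541.9, -115.5, 97.6]
tcp_rot: [3.142, 0.0, -0.148]
contact_force: [0.2, -0.6, -1.4]
grip_width: 17.5
finger_force: 30.0
time: 21.03
tool_pos: [541.9, -115.5, 95.0]
tcp_rot: [3.141, -0.0, -0.148]
contact_force: [-0.1, 0.3, -1.1]
grip_width: 18.0
finger_force: 30.0
```

```bash
python3 -m pendant '[[[0,0,-0.02],[0,0,0],-0.9],[[0,0,-0.02],[0,0,0],-0.9],[[0,0,-0.02],[0,0,0],-0.9],[[0,0,0],[0,0,0],-0.9],[[0,0,0],[0,0,0],-0.9],[[0,0,0],[0,0,0],-0.9],[[0,0,0],[0,0,0],-0.9],[[0,0,0],[0,0,0],-0.9],[[0,0,0],[0,0,0],-0.9],[[0,0,0],[0,0,0],-0.9]]'
```

```text
time: 21.87
tool_pos: [542.0, -115.6, 93.8]
tcp_rot: [3.141, -0.001, -0.148]
contact_force: [-2.1, -0.0, 5.8]
grip_width: 18.0
finger_force: 30.0
```

```bash
python3 -m pendant '[[[0,0,0],[0,0,0],-0.9],[[0,0,0],[0,0,0],-0.3],[[0,0,0],[0,0,0],0.1],[[0,0,0],[0,0,0],0.1],[[0,0,0],[0,0,0],0.1],[[0,0,0],[0,0,0],0.1],[[0,0,0],[0,0,0],0.1],[[0,0,0.1],[0,0,0],0.1],[[0,0,0.2],[0,0,0],0.1],[[0,0,0.3],[0,0,0],0.1]]'
python3 -m pendant '[[[0,0,0.5],[0,0,0],0.1],[[0,0,0.8],[0,0,0],0.1],[[0,0,0.8],[0,0,0],0.1],[[0,-0.5,0.8],[0,0,0],0.1],[[0,-0.8,0.5],[0,0,0],0.1],[[-0.5,-0.8,0.2],[0,0,0],0.1],[[-0.5,-0.8,0],[0,0,0],0.1],[[-0.5,-0.8,0],[0,0,0],0.1],[[-0.3,-0.5,0],[0,0,0],0.1],[[0,0,0],[0,0,0],0.1]]'
python3 - <<'E'
from h import *
z=lambda im,x,y,w,h,k:cv2.resize(im[y:y+h,x:x+w],None,fx=k,fy=k,interpolation=cv2.INTER_CUBIC)
s=bot.capture("scene");t=bot.capture("top");cv2.imwrite("pics/s2.png",s);cv2.imwrite("pics/t2.png",t)
cv2.imwrite("pics/end.png",np.hstack([z(s,225,175,160,140,2.5),z(t,260,160,160,140,2.5)]))
E
```

```text
time: 22.7
tool_pos: [541.5, -115.4, 111.2]
tcp_rot: [-3.141, 0.001, -0.148]
contact_force: [-1.0, 0.5, -0.2]
grip_width: 50.2
finger_force: 0.0
time: 23.53
tool_pos: [486.4, -244.3, 220.3]
tcp_rot: [3.14, -0.001, -0.152]
contact_force: [0.9, -0.0, 0.5]
grip_width: 50.7
finger_force: 0.0
```

View pics/end.png

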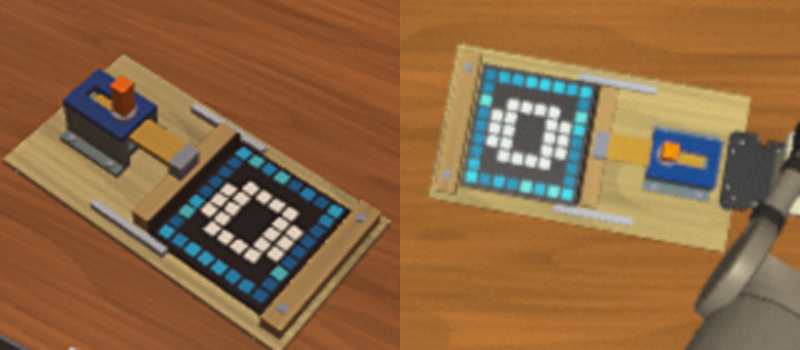

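The orange pin stands upright at the board end of the slot with its collar on the blue ear, at scene crop (122,97) and top crop (671,150). The jaw is against the board, the board lies flat by the fence, and the gripper is clear. I hand the job in.

```bash
python3 -c "
from plant import bot
print(bot.close_job())"
```

```text
the job is handed in; nothing more can be done
None
```

The job is handed in with no verdict returned: the last picture shows the orange pin upright with its collar on the upper ear, the jaw closed on the flat board and the gripper clear, at about 23.5 s and with wrist readings during contact of at most about 12 N.

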